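# Close the electrode gap to the gauge mark with the knurled wheel

### The arm

A 6-joint arm with a two-finger parallel gripper is mounted at the origin on a cart in front of the work surface, level with it; the furniture and walls round the work are solid. World frame = base frame: x ahead of the robot, y to its left, z up, the work surface at z = 0. Lengths are in m, angles in rad, forces in N, time in s.
With the tool pointing down it reaches from about 0.25 to 0.775 m from the base axis. Payload 4 kg.
Tool frame: the origin (TCP) lies at the very end of the fingers, on their centre line; the grasp point (between the pads) lies 19 mm behind it; y points along the fingers, x is the direction in which the jaws open and shut, and the axes are right-handed (so a half turn about y gives the same grasp; the last joint's range is limited). The gripper opens to 94 mm and grips with 3 to 60 N. Pads are 16 mm wide; open, the fingers measure 119 mm over their backs; the gripper's body (75 mm by 177 mm) begins 78 mm behind the grasp point.
Start: joints at [1.242, 0.087, 1.371, -0, 1.684, -0.103], TCP at [0.123, 0.536, 0.206] pointing down, gripper open.
Joint ranges: [-3.1, 3.1], [-0.76, 2.03], [0.27, 2.55], [-1.08, 4.22], [0.17, 2.65], [-2.57, 2.57]. Speed limits (rad/s): [2.79, 2.79, 3.14, 3.14, 3.14, 3.14].

### API

Orientations are given as [roll, pitch, yaw] about the fixed x, y, z axes, in that order (R = Rz(yaw) Ry(pitch) Rx(roll)).
In Python, from workcell import r gives the robot as it stands. The module is installed in compiled form; this text tells all that it offers.
- The arm moves only by the tool servo_tool, never from a script. Its argument "targets" is a list of rows, each a list of 7 numbers: the turn, a rotation vector about the tool's x, y, z in rad, then the shift along the tool's x, y, z in mm, then the gripper command: -1 is shut, 1 is fully open, values between are in proportion. In form: [[ax, ay, az, tx, ty, tz, jaw], ...]. A call has 1 to 10 rows; each row is the pose to reach, as a shift and turn from the pose commanded when the call began, along the tool's axes at that moment; what a row does not reach only later rows make up. A row lasts 1/10 s, in which the tool goes at most 50 mm and 8.59 degrees, less where a joint would pass 70% of its speed; a pose out of reach is approached as far as the arm can. A call with a gripper value outside its range is refused whole. The fingers move at their own pace and stop on an object; "grip_force" is the grip in N (left out, the last holds). Time passes only in rows, so rows that repeat a pose let the fingers close. It gives the time, the measured TCP pose, the force and the opening at its end, in the units of the state.
- r.get_state(): the state, without advancing time (a new reading comes with each control period).
- r.get_image(name): name is "scene" or "top" or "wrist"; returns a dict with "img" (420x560x3 uint8, red, green, blue), "vfov" (degrees; the focal length in pixels is half the picture's height over the tangent of half this angle, whatever the lens; pixels are square), "cx", "cy" (the principal point, pixels), "distortion" ([k1, k2, p1, p2, k3] as OpenCV has them; the pictures are not rectified), "R" (3x3) and "t" (3): a world point X has camera coordinates R X + t; the wrist camera has in their place "T_tool_cam" (4x4, takes a point from camera to tool coordinates, whose origin is the TCP and whose axes are the tool frame's). Camera axes: x right, y down, z forward; pixel columns grow to the right and rows downward; lengths in m; the calibration is good to about 2 mm. A picture is of the moment at which its call begins: read the wrist's pose just before it. There is no depth.
- r.job_done(): hands the job in, once; it reports no verdict.
Trained networks look in the newest picture that a camera, given by its name, has taken for a name from the list of things; names that differ only in an ending like _2 or _b are one class to them, and where a whole thing is asked for, a point or a joint stands for the part that bears it (a point fixed in the world has none). Each returns a list of dicts, best first, with "score" (0 to 1); they miss things now and then, are a little off and sometimes report something else, mostly with a low value. They report only what shows in the picture. A call takes as long as a camera call.
- r.boxes_of(label, camera): "bbox" ([left, top, right, bottom] in pixels, round what is visible of it).
- r.outline_of(label, camera): "mask" (420x560 bool, what is visible of it) and "bbox" ([left, top, right, bottom] in pixels, round what is visible of it).
The state is a dict: "clock": time; "joint_positions": joint angles; "joint_velocities": joint speeds; "effort": joint torques, N m; "tool_pos": TCP position; "ee_rot": TCP orientation; "wrist_force": force on the tool from outside, world axes, zero at the start; "wrist_torque": the same for the moment, N m; "gripper_width": finger opening in m.
Only numpy, scipy, OpenCV 4.12 (cv2) and the standard library are available. Lean on these libraries where they do the work, as an engineer would, in place of code of your own. Each camera call takes 0.05 s, during which the arm holds its last target. There are 200 camera calls.

### The job

Set the gap of the electrode stand: roll the knurled wheel with a fingertip on its top, in as many light strokes as it takes, until the moving plate's pointer stands in line with the ridge of the gauge mark, then take the finger away. Turn only the wheel: do not push the plate or the gauge mark themselves, do not shift, tip or lift the stand, and leave the loose things beside it where they lie.

Things in the scene. Friction and masses are not known exactly. Their poses are not given: they have to be found in the camera images.
- stand: Electrode-gap stand, loose, 3 kg: grey base 220 (x) by 110 (y) by 14 mm. Origin: centre of its underside; z up; +x runs from the wheel to the plates. Wheel at x=-55 mm between two cheeks (80 mm long, outer faces at y=+-22 mm, tops at height 60 mm). Fixed steel plate, 60 mm high, inner face at x=+82 mm. A black scale bar lies along the -y edge. The wheel is the highest part.
- wheel: Knurled steel wheel: radius 30 mm, 26 mm wide, axle along the stand's y; origin at its centre, 52 mm above the worktop; the body turns with it. Its top stands 22 mm above the cheeks. The axle is sprung: it gives downward up to 8 mm, pushing back with 1.5 N per mm. Under 1 N along the rim turns it; it stays where left. A push of 4 to 7 N grips by friction; over 30 N is too much.
- wheel_top (a point): Highest point of the wheel's rim when unpressed (82 mm above the worktop), mid-width. Fixed to the stand; axes parallel to the stand's. Dragging the rim here 30 mm (1 rad) toward the stand's +x moves the moving plate 6 mm toward +x (the gap closes); dragging it back opens the gap by as much.
- jaw: The moving steel plate, 10 mm thick, 50 mm wide, top 67 mm above the worktop, on guide rods between wheel housing and fixed plate. It slides along the stand's x (and dips with the sprung axle). Origin on its inner face, at worktop height; axes as the stand's. Fully open it is 40 mm from the fixed plate; its travel is 36 mm (6 rad of wheel) with a stop at each end.
- pointer (a point): Tip of the moving plate's pointer, a thin steel bar (2 mm wide) that reaches from the plate toward -y over the scale bar, 35.5 mm above the worktop. Axes as the stand's.
- gauge: The gauge mark: a small white saddle (14x10x8 mm) on the scale bar, with a 2 mm wide steel ridge across its top. Stiff to move; already set, somewhere ahead (+x) of the pointer. Axes as the stand's.
- gauge_mark (a point): End of the gauge mark's ridge nearest the pointer. Axes as the stand's. The gap is set when pointer and ridge form one straight line: equal x in the stand's frame.
- stopper: brown rubber stopper, 34 mm across, 26 mm high. Loose bystander near the stand; leave it. Origin: centre of its underside.
- clamp_fitting: stainless ring-shaped clamp fitting, 55x67x12 mm. Loose bystander near the stand; leave it. Origin: centre of its underside.
- tweezers: steel tweezers lying flat, 122 mm long. Loose bystander near the stand; leave it. Origin: centre of its underside.

How it is judged:
On the way:
1. a fingertip bears on the wheel (contact force between the fingers and wheel above 0.5 N), for 0.1 s.
At the end, for the whole second after the job is handed in: The pointer is within 2 mm of the gauge mark's ridge along the stand, at rest, and the stand is within 15 mm of where it stood (x of pointer in the frame of gauge_mark between -0.002 and 0.002 m and linear speed of each of jaw, stand below 0.003 m/s and distance of stand from where it was at the start of the episode below 0.015 m); the robot touches nothing.
It fails at once if the moving plate is pushed directly instead of by the wheel (contact force between any of the fingers, the arm and jaw above 1 N).
It fails at once if the gauge mark is touched (contact force between any of the fingers, the arm and gauge above 1 N).
It fails at once if the wheel is pressed with more than 30 N (contact force between the fingers and wheel above 30 N).
It fails at once if the stand is shifted by more than 15 mm, tipped or lifted (distance of stand from where it was at the start of the episode above 0.015 m or angle between stand's own z axis and vertical above 0.06 rad or height (world z) of stand above 0.006 m).
It fails at once if the stopper, clamp fitting or tweezers are moved by more than 15 mm (distance of any of stopper, clamp_fitting, tweezers from where it was at the start of the episode above 0.015 m).
It also fails if it takes over 42 s, if anything falls off the work surface, if the arm or the gripper's body presses on something with over 40 N, if the wrist force passes 120 N, or if a joint passes its speed limit or range.

## Working session

There is one attempt and no reset: what is moved stays moved. The work goes in short steps, Python scripts to look and compute and a tool call to move; the robot and the scene stay as the last step left them, time stands still between calls to the robot, and variables do not carry over. Pictures are saved under pics/ and viewed, about 8 in all and at most 12, crops included, and the job is handed in when it is done.

Besides the shell and the picture viewer there is one more tool, called after "Emit:" by a JSON object that holds its "fn" and its "kwargs", one argument or row to a line. servo_tool: Moves the arm, as the interface text tells. Its arguments: {"type":"object","properties":{"targets":{"type":"array"},"grip_force":{"type":"number"}},"required":["targets"]}

```bash
mkdir -p pics; cat > h.py <<'E'
import numpy as np, cv2
from workcell import r
from scipy.spatial.transform import Rotation as Ro
def cam(name):
    s=r.get_state(); d=r.get_image(name); im=d["img"]
    f=im.shape[0]/2/np.tan(np.radians(d["vfov"])/2)
    K=np.array([[f,0,d["cx"]],[0,f,d["cy"]],[0,0,1]]); D=np.array(d["distortion"],float)
    if "R" in d: R=np.array(d["R"]);t=np.array(d["t"])
    else:
        T=np.eye(4);T[:3,:3]=Ro.from_euler('xyz',s["ee_rot"]).as_matrix();T[:3,3]=s["tool_pos"]
        W=np.linalg.inv(T@np.array(d["T_tool_cam"]));R=W[:3,:3];t=W[:3,3]
    return dict(img=im,K=K,D=D,R=R,t=t)
def pt(c,uv,z):
    "world points on plane z for pixels"
    n=cv2.undistortPoints(np.array(uv,float).reshape(-1,1,2),c["K"],c["D"])[:,0]
    d=np.c_[n,np.ones(len(n))]@c["R"]; o=-c["R"].T@c["t"]
    return o+d*((z-o[2])/d[:,2])[:,None]
def px(c,X):
    return cv2.projectPoints(np.array(X,float).reshape(-1,1,3),cv2.Rodrigues(c["R"])[0],c["t"],c["K"],c["D"])[0][:,0]
def save(im,n): cv2.imwrite("pics/"+n,cv2.cvtColor(im,cv2.COLOR_RGB2BGR))
E
python3 - <<'E'
from h import *
print(r.get_state())
ims=[]
for n in("scene","top","wrist"):
    c=cam(n); ims.append(c["img"]); print(n,(-c["R"].T@c["t"]).round(3))
    for l in("stand","wheel","wheel_top","jaw","pointer","gauge","gauge_mark","stopper","clamp_fitting","tweezers"):
        b=r.boxes_of(l,n)
        if b: print(l,[(np.round(x["bbox"]).tolist(),round(x["score"],2)) for x in b[:2]])
save(ims[0],"s0.png"); save(ims[1],"t0.png")
E
```

```text
{'clock': 0.0, 'joint_positions': array([ 1.24189690e+00,  8.79633761e-02,  1.37222364e+00,  5.42002317e-06,
        1.68363867e+00, -1.03095815e-01]), 'joint_velocities': array([-0.00075157,  0.00124701,  0.00031895, -0.00124333,  0.00216091,
       -0.00104606]), 'effort': array([ 4.96501216e-04, -3.40166008e+01, -3.02435374e+01,  7.17982161e-02,
        3.27567011e-02, -1.67109365e-04]), 'tool_pos': array([0.12295991, 0.53551105, 0.20431517]), 'ee_rot': array([-1.57056116,  0.00222062,  1.34499358]), 'wrist_force': array([ 1.43433986, -0.65912531,  1.49706074]), 'wrist_torque': array([ 0.0246313 , -0.01736707,  0.00120676]), 'gripper_width': 0.09421709727518267}
scene [ 0.244 -0.852  0.444]
stand [([247.0, 216.0, 358.0, 314.0], 0.69), ([271.0, 213.0, 300.0, 250.0], 0.69)]
wheel [([272.0, 217.0, 299.0, 248.0], 0.71)]
wheel_top [([250.0, 216.0, 359.0, 314.0], 0.71)]
jaw [([290.0, 247.0, 326.0, 276.0], 0.86)]
pointer [([295.0, 249.0, 322.0, 282.0], 0.96)]
gauge [([287.0, 283.0, 297.0, 292.0], 0.65)]
gauge_mark [([290.0, 247.0, 322.0, 277.0], 0.61)]
stopper [([328.0, 233.0, 344.0, 251.0], 0.75)]
clamp_fitting [([360.0, 267.0, 398.0, 289.0], 0.67)]
tweezers [([247.0, 276.0, 283.0, 319.0], 0.91), ([289.0, 245.0, 322.0, 278.0], 0.18)]
top [ 0.319 -0.175  0.874]
stand [([272.0, 211.0, 383.0, 266.0], 0.67)]
wheel [([288.0, 216.0, 319.0, 239.0], 0.94)]
wheel_top [([274.0, 209.0, 386.0, 261.0], 0.86)]
jaw [([318.0, 216.0, 355.0, 248.0], 0.69)]
pointer [([327.0, 218.0, 355.0, 244.0], 0.94)]
gauge [([364.0, 256.0, 372.0, 262.0], 0.39)]
gauge_mark [([362.0, 256.0, 372.0, 262.0], 0.59)]
stopper [([303.0, 173.0, 317.0, 194.0], 0.77)]
clamp_fitting [([356.0, 172.0, 380.0, 200.0], 0.67)]
tweezers [([318.0, 276.0, 381.0, 286.0], 0.71), ([300.0, 174.0, 319.0, 192.0], 0.7)]
wrist [0.042 0.555 0.384]
```

```bash
python3 - <<'E'
from h import *
a=cv2.imread("pics/s0.png")[200:330,235:415]; b=cv2.imread("pics/t0.png")[160:300,255:400]
a=cv2.resize(a,None,fx=4,fy=4,interpolation=3);b=cv2.resize(b,None,fx=4,fy=4,interpolation=3)
cv2.imwrite("pics/s1.png",a);cv2.imwrite("pics/t1.png",b)
E
```

```text
(no output)
```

View pics/s1.png

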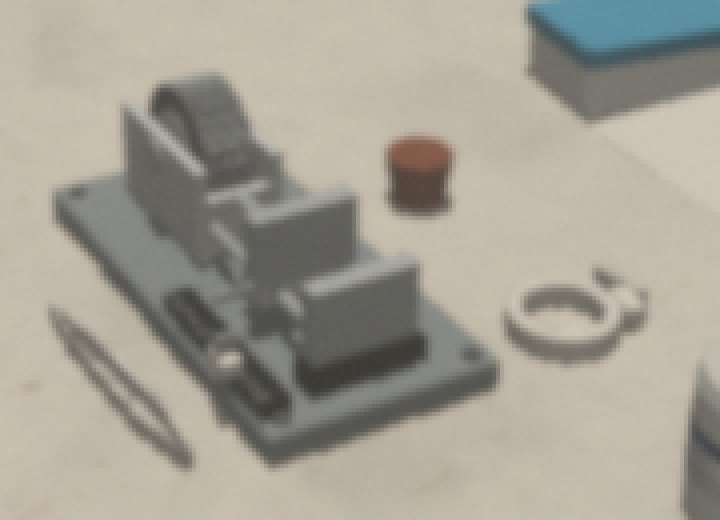

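View pics/t1.png

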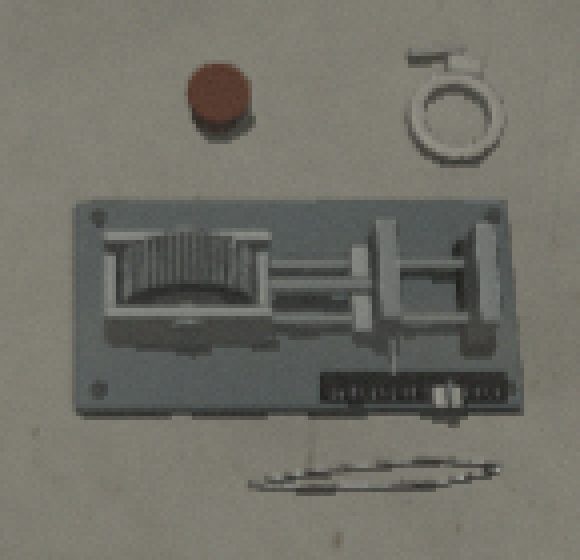

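The scene view shows the stand running from the wheel (back left) to the plates (front right), with the tweezers to its left. In the top crop the base corners are at about (77,201), (507,200), (521,409) and (77,409). The pointer tip is near (395,375) and the white gauge near (447,393).

```bash
python3 - <<'E'
from h import *
c=cam("top")
u=lambda *p:[(x/4+255-.4,y/4+160-.4) for x,y in p]
P=pt(c,u((77,201),(507,200),(521,409),(77,409)),.014);print(P.round(4)); ctr=P[:,:2].mean(0);print("ctr",ctr)
print([np.linalg.norm(P[i]-P[(i+1)%4]).round(4) for i in range(4)])
print("cheek tops",pt(c,u((104,235),(271,235),(271,312),(104,312)),.060).round(4))
print("jaw inner top",pt(c,u((397,220),(399,318)),.067).round(4),"fixed",pt(c,u((476,222),(472,320)),.060).round(4))
print("ptr",pt(c,u((395,342),(395,375)),.0355).round(4)); print("gauge",pt(c,u((447,382),(447,405)),.0355).round(4))
print("byst",pt(c,u((219,95)),.026).round(3),pt(c,u((455,115)),.012).round(3))
E
```

```text
[[ 0.6457 -0.1729  0.014 ]
 [ 0.6355 -0.3913  0.014 ]
 [ 0.5268 -0.3844  0.014 ]
 [ 0.5372 -0.1683  0.014 ]]
ctr [ 0.58631589 -0.27922494]
[np.float64(0.2187), np.float64(0.1089), np.float64(0.2164), np.float64(0.1087)]
cheek tops [[ 0.6102 -0.1852  0.06  ]
 [ 0.6063 -0.265   0.06  ]
 [ 0.5679 -0.2619  0.06  ]
 [ 0.5717 -0.1833  0.06  ]]
jaw inner top [[ 0.6085 -0.3246  0.067 ]
 [ 0.5599 -0.3205  0.067 ]] fixed [[ 0.6081 -0.3635  0.06  ]
 [ 0.5594 -0.3558  0.06  ]]
ptr [[ 0.5574 -0.323   0.0355]
 [ 0.5411 -0.3213  0.0355]]
gauge [[ 0.5364 -0.3457  0.0355]
 [ 0.5252 -0.3444  0.0355]]
byst [[ 0.696 -0.248  0.026]] [[ 0.685 -0.371  0.012]]
```

Emit:
{"fn": "servo_tool", "kwargs": {
  "targets": [
    [0,-0.18,0,-318,0,-312,-1],
    [0,-0.18,0,-318,0,-312,-1],
    [0,-0.18,0,-318,0,-312,-1],
    [0,-0.18,0,-318,0,-312,-1],
    [0,-0.18,0,-318,0,-312,-1],
    [0,-0.18,0,-318,0,-312,-1],
    [0,-0.18,0,-318,0,-312,-1],
    [0,-0.18,0,-318,0,-312,-1],
    [0,-0.18,0,-318,0,-312,-1],
    [0,-0.18,0,-318,0,-312,-1]
  ],
  "grip_force": 10
}}

```text
clock: 2.7
tool_pos: [0.3583, 0.1517, 0.2055]
ee_rot: [-1.572, 0.002, 1.515]
wrist_force: [-1.5, 0.9, 0.9]
gripper_width: 0.0174
```

Emit:
{"fn": "servo_tool", "kwargs": {
  "targets": [
    [0,0,0,-365,0,-247,-1],
    [0,0,0,-365,0,-247,-1],
    [0,0,0,-365,0,-247,-1],
    [0,0,0,-365,0,-247,-1],
    [0,0,0,-365,0,-247,-1],
    [0,0,0,-365,0,-247,-1],
    [0,0,0,-365,0,-247,-1],
    [0,0,0,-365,70,-247,-1],
    [0,0,0,-365,70,-247,-1],
    [0,0,0,-365,70,-247,-1]
  ]
}}

```text
clock: 3.7
tool_pos: [0.5855, -0.2206, 0.1299]
ee_rot: [-1.564, -0.003, 1.523]
wrist_force: [-0.7, 0.7, -1.3]
gripper_width: 0.0004
```

```bash
python3 - <<'E'
from h import *
s=r.get_state();print(s["clock"],s["tool_pos"],s["ee_rot"],s["wrist_force"],s["gripper_width"])
c=cam("wrist");save(c["img"],"w0.png");import pickle;pickle.dump(c,open("w0.pkl","wb"))
for l in("wheel","jaw","pointer","gauge"):
    print(l,[(np.round(x["bbox"]).tolist(),round(x["score"],2)) for x in r.boxes_of(l,"wrist")[:2]])
E
```

```text
3.7 [ 0.58551129 -0.2205739   0.12990915] [-1.56377558 -0.00277732  1.52324532] [-0.69603589  0.65575888 -1.30665627] 0.0003731474102853609
wheel [([242.0, 206.0, 310.0, 243.0], 0.86)]
jaw [([159.0, 171.0, 234.0, 254.0], 0.87), ([134.0, 155.0, 154.0, 168.0], 0.58)]
pointer []
gauge [([138.0, 155.0, 153.0, 166.0], 0.61)]
```

View pics/w0.png

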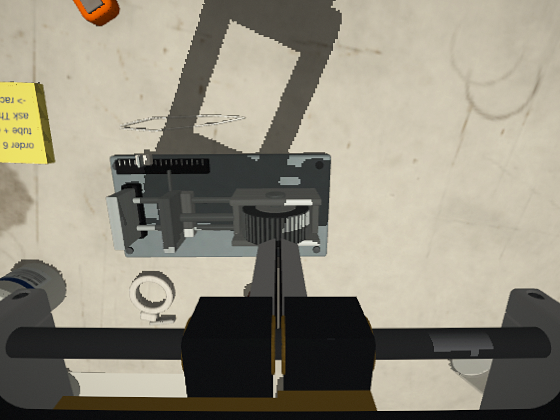

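The wrist picture shows the shut fingers above the wheel. The scale bar runs from about (117,160) to (210,170), with the gauge at (143,158) and the pointer at (170,175). I'll enlarge that area to measure it.

```bash
python3 - <<'E'
import cv2
a=cv2.imread("pics/w0.png")[145:265,100:340]
a=cv2.convertScaleAbs(cv2.resize(a[:70],None,fx=6,fy=6,interpolation=cv2.INTER_NEAREST)[:,:780],alpha=1.6)
cv2.imwrite("pics/w1.png",a)
E
```

```text
(no output)
```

View pics/w1.png

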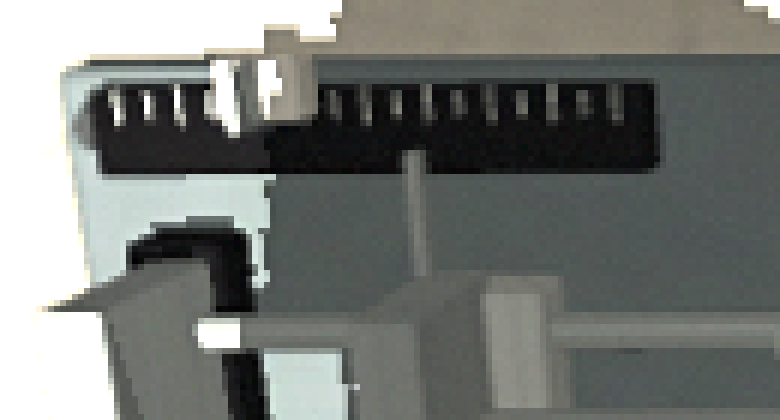

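```bash
cat >> h.py <<'E'
ex=np.array([-.0455,-.99896]);ey=np.array([.99896,-.0455]);C=np.array([.5863,-.2792])
def st(P): return np.c_[(P[:,:2]-C)@ex,(P[:,:2]-C)@ey]*1000
E
python3 - <<'E'
from h import *
import pickle
c=pickle.load(open("w0.pkl","rb"))
u=lambda *p:[(x/6+100-.5,y/6+145-.5) for x,y in p]
print(st(pt(c,u((412,153),(420,275)),.0355)).round(1)); 
for z in(.0335,.0355): print(st(pt(c,u((248,60),(250,130)),z)).round(1))
c=cam("top");v=lambda *p:[(x/4+255-.4,y/4+160-.4) for x,y in p]
print(st(pt(c,v((395,342),(395,375),(447,382),(447,405)),.0355)).round(1))
for n in("stand",):
  m=r.outline_of(n,"wrist")[0]["mask"];print(m.sum())
w=pt(pickle.load(open("w0.pkl","rb")),[(108.5,158),(329,153),(326,256),(125,258)],.014);print(st(w).round(1))
E
```

```text
[[ 41.5 -42.8]
 [ 42.2 -23.7]]
[[ 65.8 -56.8]
 [ 66.9 -46.1]]
[[ 64.9 -57. ]
 [ 66.  -46.4]]
[[ 45.  -26.9]
 [ 44.1 -43.3]
 [ 68.7 -46.8]
 [ 67.9 -58. ]]
21602
[[ 107.   -51.5]
 [-109.1  -55.8]
 [-110.9   53.8]
 [ 106.1   56. ]]
```

Emit:
{"fn": "servo_tool", "kwargs": {
  "targets": [
    [0,0,0,15,35,0,-1],
    [0,0,0,15,35,0,-1],
    [0,0,0,15,35,0,-1],
    [0,0,0,15,35,0,-1]
  ]
}}

```text
clock: 4.45
tool_pos: [0.5876, -0.2051, 0.1028]
ee_rot: [-1.574, 0.001, 1.525]
wrist_force: [-0.1, 0.0, 0.5]
gripper_width: 0.0006
```

Emit:
{"fn": "servo_tool", "kwargs": {
  "targets": [
    [0,0,0,-3,12,-2,-1],
    [0,0,0,-3,18,-2,-1],
    [0,0,0,-3,20,-2,-1],
    [0,0,0,-3,22,-2,-1],
    [0,0,0,-3,24,-2,-1],
    [0,0,0,-3,24,-2,-1]
  ]
}}

```text
clock: 5.05
tool_pos: [0.5883, -0.2073, 0.0767]
ee_rot: [-1.57, -0.001, 1.525]
wrist_force: [-2.8, 1.3, 3.2]
gripper_width: 0.0007
```

Emit:
{"fn": "servo_tool", "kwargs": {
  "targets": [
    [0,0,0,-5,-0.5,0,-1],
    [0,0,0,-10,-1,0,-1],
    [0,0,0,-15,-1,0,-1],
    [0,0,0,-20,-1,0,-1],
    [0,0,0,-25,-1,0,-1],
    [0,0,0,-30,-0.5,0,-1],
    [0,0,0,-34,0,0,-1],
    [0,0,0,-34,0,0,-1]
  ]
}}

```text
clock: 5.85
tool_pos: [0.5872, -0.2425, 0.0758]
ee_rot: [-1.571, 0.0, 1.524]
wrist_force: [-0.4, -2.3, 1.3]
gripper_width: 0.0002
```

```bash
python3 - <<'E'
from h import *
c=cam("top");save(cv2.resize(c["img"][205:270,325:390],None,fx=8,fy=8,interpolation=3),"t2.png")
print(r.get_state()["wrist_force"])
for l in("jaw","gauge","wheel"): print(l,[(np.round(x["bbox"]).tolist(),round(x["score"],2)) for x in r.boxes_of(l,"top")[:2]])
E
```

```text
[-0.40683856 -1.12594584  1.4923475 ]
jaw [([340.0, 224.0, 359.0, 245.0], 0.81), ([290.0, 221.0, 319.0, 236.0], 0.39)]
gauge []
wheel [([288.0, 220.0, 318.0, 237.0], 0.45)]
```

View pics/t2.png

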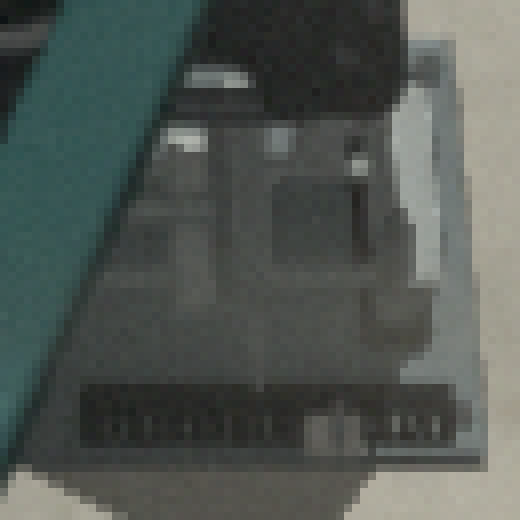

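The pointer has moved from 353.7 to about 357.2 px and the gauge is at 367.2 px, so one stroke gave about 6 mm with roughly 18.5 mm to go. Next stroke.

Emit:
{"fn": "servo_tool", "kwargs": {
  "targets": [
    [0,0,0,0,-14,0,-1],
    [0,0,0,17,-14,0,-1],
    [0,0,0,34,-12,0,-1],
    [0,0,0,34,-6,0,-1],
    [0,0,0,34,-1,0,-1],
    [0,0,0,34,0,0,-1],
    [0,0,0,34,0,0,-1]
  ]
}}

```text
clock: 6.75
tool_pos: [0.5886, -0.2074, 0.0765]
ee_rot: [-1.571, -0.001, 1.525]
wrist_force: [-0.6, 1.7, 4.5]
gripper_width: 0.0007
```

Emit:
{"fn": "servo_tool", "kwargs": {
  "targets": [
    [0,0,0,-5,-0.5,0,-1],
    [0,0,0,-10,-1,0,-1],
    [0,0,0,-15,-1,0,-1],
    [0,0,0,-20,-1,0,-1],
    [0,0,0,-25,-1,0,-1],
    [0,0,0,-30,-0.5,0,-1],
    [0,0,0,-34,0,0,-1],
    [0,0,0,-34,0,0,-1]
  ]
}}

```text
clock: 7.55
tool_pos: [0.587, -0.2426, 0.0757]
ee_rot: [-1.571, 0.0, 1.524]
wrist_force: [1.1, -1.7, 1.5]
gripper_width: 0.0004
```

Emit:
{"fn": "servo_tool", "kwargs": {
  "targets": [
    [0,0,0,0,-14,0,-1],
    [0,0,0,17,-14,0,-1],
    [0,0,0,34,-12,0,-1],
    [0,0,0,34,-6,0,-1],
    [0,0,0,34,-1,0,-1],
    [0,0,0,34,0,0,-1],
    [0,0,0,34,0,0,-1]
  ]
}}

```text
clock: 8.25
tool_pos: [0.5885, -0.2074, 0.0765]
ee_rot: [-1.57, -0.001, 1.525]
wrist_force: [-0.6, 1.4, 3.7]
gripper_width: 0.0002
```

Emit:
{"fn": "servo_tool", "kwargs": {
  "targets": [
    [0,0,0,-5,-0.5,0,-1],
    [0,0,0,-10,-1,0,-1],
    [0,0,0,-15,-1,0,-1],
    [0,0,0,-20,-1,0,-1],
    [0,0,0,-25,-1,0,-1],
    [0,0,0,-30,-0.5,0,-1],
    [0,0,0,-30,-8,0,-1],
    [0,0,0,-30,-50,0,-1],
    [0,0,0,-30,-60,0,-1],
    [0,0,0,-30,-60,0,-1]
  ]
}}

```text
clock: 9.25
tool_pos: [0.5888, -0.2383, 0.1391]
ee_rot: [-1.576, 0.002, 1.525]
wrist_force: [-0.1, -0.4, -1.0]
gripper_width: 0.0009
```

```bash
python3 - <<'E'
from h import *
import pickle
print(r.get_state()["tool_pos"],r.get_state()["wrist_force"])
c=cam("top");pickle.dump(c,open("t3.pkl","wb"));w=cam("wrist");pickle.dump(w,open("w3.pkl","wb"))
# project pointer area centre into wrist for crop
X=[*(C+.06*ex-.04*ey),.0355];p=px(w,X)[0].astype(int);print(p)
a=cv2.resize(c["img"][205:270,325:390],None,fx=6,fy=6,interpolation=3)
x0,y0=p[0]-30,p[1]-33;b=w["img"][y0:y0+65,x0:x0+65];b=cv2.resize(cv2.convertScaleAbs(b,alpha=1.6),(390,390),interpolation=3)
print(x0,y0);save(np.hstack([a,b]),"m3.png")
E
```

```text
[ 0.58875349 -0.23827106  0.13911512] [-0.09829027 -0.4464522  -0.98507416]
[169 167]
139 134
```

View pics/m3.png

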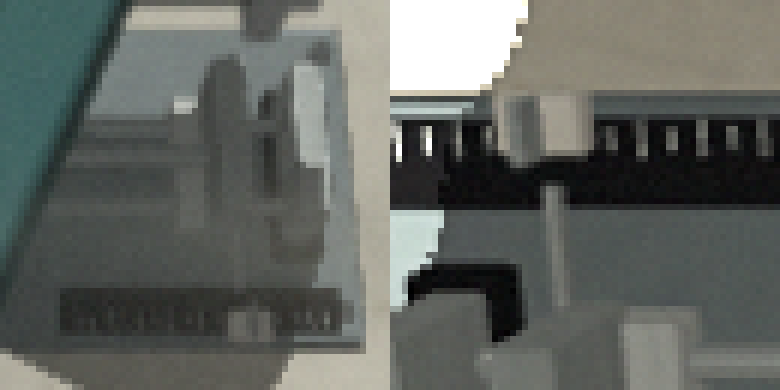

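The top view puts the pointer about 4 mm short. The ridge's exact position is unclear in the oblique wrist view, so I'll take one wrist picture from straight above the gauge.

Emit:
{"fn": "servo_tool", "kwargs": {
  "targets": [
    [0,0,0,-50,0,0,-1],
    [0,0,0,-100,0,0,-1],
    [0,0,0,-106,20,0,-1],
    [0,0,0,-106,35,0,-1],
    [0,0,0,-106,35,0,-1],
    [0,0,0,-106,35,0,-1]
  ]
}}

```text
clock: 9.95
tool_pos: [0.5819, -0.3418, 0.0997]
ee_rot: [-1.568, -0.002, 1.526]
wrist_force: [-0.7, 0.5, 0.2]
gripper_width: 0.0004
```

```bash
python3 - <<'E'
from h import *
import pickle
print(r.get_state()["tool_pos"],r.get_state()["wrist_force"])
w=cam("wrist");pickle.dump(w,open("w4.pkl","wb"))
X=[*(C+.064*ex-.046*ey),.0355];p=px(w,X)[0].astype(int)
x0,y0=p[0]-35,p[1]-25;print(p,x0,y0,(-w["R"].T@w["t"]),w["R"][2])
save(cv2.resize(cv2.convertScaleAbs(w["img"][y0:y0+60,x0:x0+80],alpha=1.5),(800,600),interpolation=cv2.INTER_NEAREST),"w4.png")
E
```

```text
[ 0.58191606 -0.3417989   0.09968648] [-0.74453701  0.53665922  0.23404108]
[275 169] 240 144 [ 0.49872502 -0.33825626  0.27820345] [ 0.28226382 -0.01008912 -0.95928377]
```

View pics/w4.png

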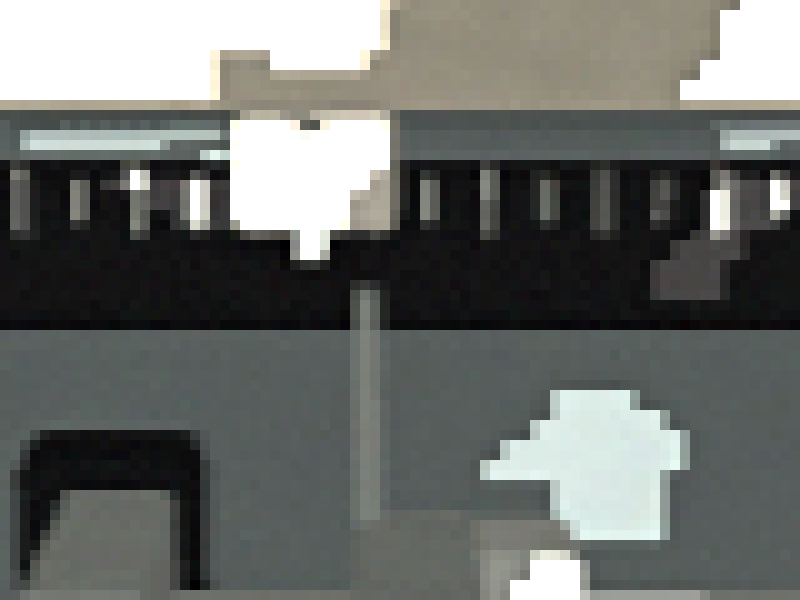

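The ridge now shows clearly as a stub at crop x≈310, y≈250. The pointer tip is at (366,290).

```bash
python3 - <<'E'
from h import *
import pickle
w=pickle.load(open("w4.pkl","rb"))
print(st(pt(w,[(310/10+239.5,255/10+143.5),(366/10+239.5,292/10+143.5),(370/10+239.5,510/10+143.5)],.0355)))
E
```

```text
[[ 68.33734052 -46.04105711]
 [ 63.77879718 -43.01353271]
 [ 63.43339629 -24.69142454]]
```

Emit:
{"fn": "servo_tool", "kwargs": {
  "targets": [
    [0,0,0,0,-20,0,-1],
    [0,0,0,45,-20,0,-1],
    [0,0,0,90,-20,0,-1],
    [0,0,0,131,-10,0,-1],
    [0,0,0,131,10,0,-1],
    [0,0,0,131,18,0,-1],
    [0,0,0,131,21,0,-1],
    [0,0,0,131,23,0,-1],
    [0,0,0,131,23.5,0,-1],
    [0,0,0,131,23.5,0,-1]
  ]
}}

```text
clock: 11.0
tool_pos: [0.5884, -0.2136, 0.079]
ee_rot: [-1.571, 0.0, 1.524]
wrist_force: [-2.4, 1.0, 3.2]
gripper_width: 0.0004
```

Emit:
{"fn": "servo_tool", "kwargs": {
  "targets": [
    [0,0,0,-4,0.3,0,-1],
    [0,0,0,-8,0.3,0,-1],
    [0,0,0,-12,0.3,0,-1],
    [0,0,0,-16,0.3,0,-1],
    [0,0,0,-20,0.3,0,-1],
    [0,0,0,-22.5,0.3,0,-1],
    [0,0,0,-22.5,0.3,0,-1],
    [0,0,0,-22.5,0.3,0,-1],
    [0,0,0,-22.5,-20,0,-1],
    [0,0,0,-22.5,-40,0,-1]
  ]
}}

```text
clock: 12.0
tool_pos: [0.5871, -0.234, 0.1163]
ee_rot: [-1.569, -0.003, 1.526]
wrist_force: [-0.0, 0.5, 0.0]
gripper_width: 0.0002
```

Emit:
{"fn": "servo_tool", "kwargs": {
  "targets": [
    [0,0,0,-50,0,0,-1],
    [0,0,0,-100,0,0,-1],
    [0,0,0,-109,10,0,-1],
    [0,0,0,-109,17,0,-1],
    [0,0,0,-109,17,0,-1],
    [0,0,0,-109,17,0,-1]
  ]
}}

```text
clock: 12.6
tool_pos: [0.5825, -0.342, 0.1]
ee_rot: [-1.57, -0.002, 1.527]
wrist_force: [-0.2, 0.2, -0.0]
gripper_width: 0.001
```

```bash
python3 - <<'E'
from h import *
import pickle
print(r.get_state()["tool_pos"],r.get_state()["wrist_force"])
w=cam("wrist");pickle.dump(w,open("w5.pkl","wb"))
X=[*(C+.064*ex-.046*ey),.0355];p=px(w,X)[0].astype(int)
x0,y0=p[0]-35,p[1]-25;print(p,x0,y0)
save(cv2.resize(w["img"][y0:y0+60,x0:x0+80],(800,600),interpolation=cv2.INTER_NEAREST),"w5.png")
E
```

```text
[ 0.58253003 -0.34198977  0.09998223] [-0.19478806  0.24795155 -0.03984535]
[276 168] 241 143
```

View pics/w5.png

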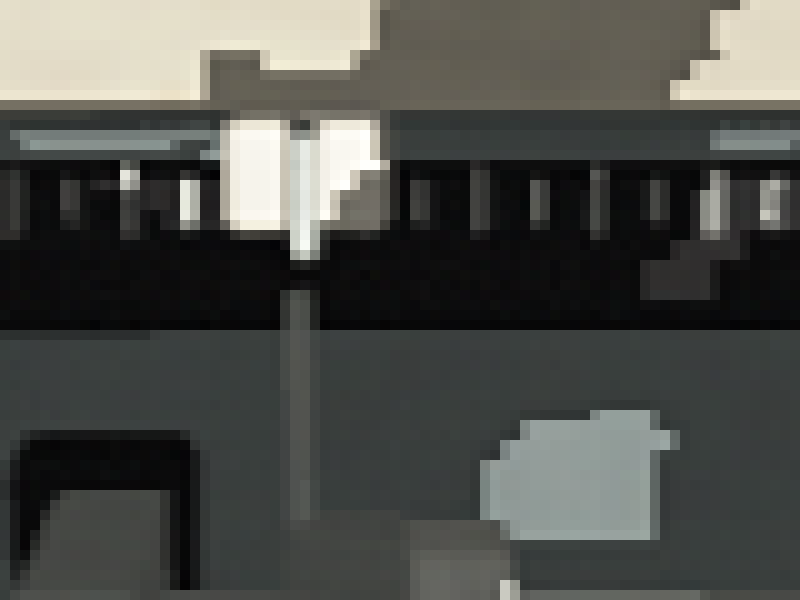

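The ridge is at x≈304 and the pointer tip at x≈299, about 0.4 mm apart. I'll lift clear and hand in.

Emit:
{"fn": "servo_tool", "kwargs": {
  "targets": [
    [0,0,0,0,-40,0,-1],
    [0,0,0,0,-80,0,-1],
    [0,0,0,0,-80,0,-1],
    [0,0,0,0,-80,0,-1]
  ]
}}

```text
clock: 13.05
tool_pos: [0.5836, -0.3434, 0.1837]
ee_rot: [-1.575, 0.002, 1.527]
wrist_force: [0.7, -0.1, 0.7]
gripper_width: 0.0002
```

```bash
python3 - <<'E'
from h import *
import pickle
w=pickle.load(open("w5.pkl","rb"))
print(st(pt(w,[(304/10+240.5,255/10+142.5),(299/10+240.5,292/10+142.5)],.0355)))
print(r.get_state()["wrist_force"],r.get_state()["tool_pos"]); r.job_done()
E
```

```text
[[ 68.22273079 -46.09495258]
 [ 68.64224068 -43.05999183]]
[ 0.67896673 -0.08444478  0.66648217] [ 0.5836112  -0.34344855  0.18374772]
the job is handed in; nothing more can be done
```

I set the gap with four light strokes on top of the wheel: 34, 34, 30 and 22.5 mm. Wrist readings at the ends of moves stayed under about 5 N. I then lifted the finger clear and handed the job in at about 13 s.

- **Alignment:** the last wrist picture, taken from almost straight above the gauge mark, put the pointer about 0.4 mm past the ridge in x. The tolerance is 2 mm.
- **Stand:** the ridge measured within about 0.1 mm of its position before the last stroke, so the stand did not shift during that stroke. I did not compare its position with the start of the episode.
- **Loose things:** I did not measure the stopper, clamp fitting or tweezers again at the end. The finger was never lowered near them.
- **Disagreement:** the first two estimates of the starting distance, from the top and wrist cameras, differed by about 1 mm. The close-up before the last stroke settled it.

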